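# Chill a wedge on the sloped rest

### The arm

A 7-joint arm with a two-finger parallel gripper is mounted at the origin on a cart in front of the work surface, level with it; the furniture and walls round the work are solid. World frame = base frame: x ahead of the robot, y to its left, z up, the work surface at z = 0. Lengths are in m, angles in rad, forces in N, time in s.
With the tool pointing down it reaches from about 0.4 to 0.9 m from the base axis. Payload 5.6 kg.
Tool frame: the origin (TCP) lies midway between the tips of the shut fingers; the grasp point (between the pads) lies 19 mm behind it; z points along the fingers, y is the line along which they close (so a half turn about z gives the same grasp; the last joint's range is limited). The gripper opens to 92 mm and grips with 3 to 60 N. Pads are 20 mm wide; open, the fingers measure 128 mm over their backs; the gripper's body (75 mm by 189 mm) begins 69 mm behind the grasp point.
Start: joints at [-1.239, 0.468, -0.012, 1.603, 0.006, 1.071, -0.056], TCP at [0.238, 0.605, 0.215] pointing down, gripper open.
Joint ranges: [-2.53, 2.53], [-0.31, 2.02], [-1.57, 1.55], [0.28, 2.44], [-1.29, 4.43], [0.15, 1.84], [-2.92, 2.92]. Speed limits (rad/s): [2.57, 2.57, 3.14, 3.14, 3.14, 3.14, 3.14].

### API

Orientations are given as a 3x3 rotation matrix whose columns are the frame's x, y, z axes.
In Python, from station import env, effector, solver, viewer, workorder, search_frame, tip_of gives the robot as it stands. Calls block until the motion is done:
- env.reach(position, orientation): joint-space move of the TCP to a pose.
- env.movel(position, frame=None, rate=0.15): straight line of the TCP; frame=None keeps the orientation; rate is the mean speed in m/s.
- env.goto_joints(angles): joint-space move.
- effector.release() and effector.grasp(squeeze=None): open the fingers fully, or close them until they stop; squeeze is the grip in N (None keeps the last).
- env.pause(seconds).
- solver.inverse_kinematics(position, orientation): joint angles nearest the present ones, or None.
- env.sense(): the state.
- viewer.read_camera(name): name is "scene" or "side" or "wrist"; returns (picture, depth): 400x640x3 uint8, red, green, blue; 400x640 float32, m along the optical axis (not along the pixel's ray), 0 where there is no reading.
- viewer.camera_info(name): a dict with "intrinsics" (3x3 intrinsics, pixels), "eye" and "rotation" of the camera in the world; the wrist camera has in their place "T_tool_cam" (4x4, takes a point from camera to tool coordinates, whose origin is the TCP and whose axes are the flange's). Camera axes: x right, y up, looking along -z (the intrinsics and any distortion apply to the point x, -y, -z); pixel columns grow to the right and rows downward; lengths in m; the calibration is good to about 2 mm. A picture is of the moment at which its call begins: read the wrist's pose just before it. camera_info takes no time and is no camera call.
A pose or a line that the arm cannot do raises env.PlanningError and nothing moves.
- workorder.finish_job(): hands the job in; it is judged then, once.
Trained networks look in the newest picture that a camera, given by its name, has taken for a name from the list of things; names that differ only in an ending like _2 or _b are one class to them, and where a whole thing is asked for, a point or a joint stands for the part that bears it (a point fixed in the world has none). Each returns a list of dicts, best first, with "score" (0 to 1); they miss things now and then, are a little off and sometimes report something else, mostly with a low value. They report only what shows in the picture. A call takes as long as a camera call.
- search_frame(camera, name): "at" ([x, y, z] in m, in world coordinates, good to about 4 mm: the middle of the surface that is visible of it).
- tip_of(camera, name): "at" ([x, y, z] in m, in world coordinates, good to about 4 mm: a listed point, or the origin of a listed thing).
The state is a dict: "t": time; "joint_positions": joint angles; "joint_velocities": joint speeds; "tau": joint torques, N m; "ee_pos": TCP position; "tcp_rot": TCP orientation; "wrist_force": force on the tool from outside, world axes, zero at the start; "moment": the same for the moment, N m; "gripper_width": finger opening in m; "grasp_force": force on a finger pad.
Only numpy, scipy, OpenCV 4.12 (cv2) and the standard library are available. Lean on these libraries where they do the work, as an engineer would, in place of code of your own. Each camera call takes 0.05 s, during which the arm holds its last target. There are 200 camera calls.

### The job

The pale, thickest wedge of cheese is to be kept cold on the chilled rest beside the wire cutter. Lay it gently on the rest's tilted plate, flat and the same way up as now, between the two rails with its rind fully down against the stop plate, wherever that is set, and turn the rest on: its switch is under the splash guard, which must be fully shut again when you leave. Leave the other wedge and the jam jar where they stand.

Things in the scene. Friction and masses are not known exactly. Their poses are not given: they have to be found in the camera images.
- pale_wedge: The wedge to place: pale plain cheese in clear wrap, triangular from above, 118 mm long (x), 78 wide (y) at the rind, 63 thick (z), 0.2 to 0.4 kg, lying flat on the counter. Origin: centre of its underside; +x to the rind, the point at x = -59 mm; z up. The cut sides are upright and taper: 50 mm wide at x = 10, 60 at x = 25, 67 at x = 35 mm. Centre of mass at x = 13 mm; grip it there across y.
- wedge_rind (a point): Point 59 mm from the wedge's origin along its +x, at underside height, below the outermost bulge of the rind; axes as the wedge. The rind reaches out this far only about 30 mm above the underside (the underside ends 18 mm short of it). Near the underside the wedge is up to 74 mm wide, 78 mm at the bulge, above the rails.
- chill_rest: The chilled rest, fixed to the counter: a low steel housing 215 x 250 mm and 51 mm high, with the tilted cold plate on a neck on its right (-y) half and the switch under a grey hood on its left (+y) half. Origin: centre of its underside; -x is its front, towards the robot; z up. Left of it stands the wooden wire cutter, whose thin raised arm reaches 0.20 m above the counter: carry things over it.
- cold_plate: Tilted metal plate of the rest, 186 x 94 mm, falling to its front at 22 degrees (0.384 rad), with rails 8 mm high along both sides, 82 mm apart inside. Origin: on its surface, mid-way between the rails, 22 mm from its low end and 89 mm above the counter; +x up the slope (the plate ends at x = 164 mm), y across, z the surface normal. Friction holds the wedge: it will not slide down by itself.
- guard (a joint): Hinge of the splash guard, rad: 0 is shut, grows as its front is lifted up and back, 2.1 is its stop, leaning back behind the switch. It is stiff (about 0.06 N m) and stays where it is left.
- guard_handle (a point): Middle of the guard's loop handle: a round bar 10 mm thick, 52 mm long, along the rest's y, 38 mm out from the guard's front (room for a finger behind it), 123 mm from the hinge axis; when shut it is 92 mm above the counter, 41 mm above the housing. The guard is a grey hood 74 x 74 mm, 42 mm high, open below. The axes turn with the guard; y lies along the bar.
- guard_hinge (a point): Middle of the guard's hinge axis, which runs along the rest's y behind the switch, 58 mm above the counter. When shut, the handle lies 118 mm in front of (-x) and 34 mm above this point.
- toggle (a joint): Toggle switch under the guard, rad: at 0 it leans 0.45 rad to the rest's front (off); pushed to the rear (+x of the rest) it swings to 0.9 (on), its stop. It moves at about 1 N at its tip and stays where it is left.
- toggle_tip (a point): Centre of the round tip (11 mm) of the toggle's metal bat, 33 mm from its pivot, which lies 56 mm above the counter, 42 mm in front of the hinge axis; about 35 mm above the housing's top.
- orange_wedge: The other wedge, to be left alone: orange cheese, same outline, 53 mm thick; lies flat on the counter. Origin: centre of its underside, +x to the rind.
- jam_jar: Jar of jam with white lid, 72 mm across, 102 mm high, at the back of the counter; leave alone. Origin: centre of its underside.
- plate_low (a point): The same point as the cold plate's origin: the lowest setting of the stop plate's inner face. The stop is a steel plate across the slope, 5 mm thick, 110 mm wide, 37 mm high, clamped to the rails with a black thumb screw each side; its inner face can stand anywhere from x = 0 to 30 mm up the slope from here. Where it stands now is not reported: see or feel it. It does not move when pushed.

How it is judged:
At the end, for the whole second after the job is handed in: The pale wedge rests, released, flat on the cold plate (under 0.05 rad, 3 mm), between the rails (9 mm of the middle, turned under 0.2 rad), rind within 3 mm of the stop plate; the toggle is on (over 0.75 rad) and the guard shut (under 0.08 rad) (x of stop_plate_c0 in the frame of wedge_rind between -0.001 and 0.0055 m and y of wedge_rind in the frame of cold_plate between -0.009 and 0.009 m and z of pale_wedge in the frame of cold_plate below 0.003 m and angle between the z axis of pale_wedge and the z axis of cold_plate, either way round below 0.05 rad and angle between the x axis of pale_wedge and the x axis of cold_plate, either way round below 0.2 rad and linear speed of pale_wedge below 0.01 m/s and value of joint toggle above 0.75 rad and value of joint guard below 0.08 rad); the robot touches nothing.
It fails at once if the wedge is pressed on the rest with more than 60 N (contact force between pale_wedge and chill_rest above 60 N).
It fails at once if the other wedge is moved by more than 20 mm (distance of orange_wedge from where it was at the start of the episode above 0.02 m).
It fails at once if the jam jar is moved by more than 20 mm (distance of jam_jar from where it was at the start of the episode above 0.02 m).
It also fails if it takes over 72 s, if anything falls off the work surface, if the arm or the gripper's body presses on something with over 40 N, if the wrist force passes 120 N, or if a joint passes its speed limit or range.

## Working session

There is one attempt and no reset: what is moved stays moved. The work goes in short steps, each a Python script; the robot and the scene stay as the last script left them, time stands still between calls to the robot, and variables do not carry over. Pictures are saved under pics/ and viewed, at most 10 in all, crops included, and the job is handed in when it is done.

```bash
ls; mkdir -p pics; cat > h.py <<'E'
from station import env, effector, solver, viewer, workorder, search_frame, tip_of
import numpy as np, cv2
np.set_printoptions(precision=4,suppress=True)
def cloud(cam):
    s=env.sense(); im,d=viewer.read_camera(cam); i=viewer.camera_info(cam); K=np.array(i["intrinsics"])
    v,u=np.mgrid[0:400,0:640]
    P=np.stack([(u-K[0,2])/K[0,0]*d,-(v-K[1,2])/K[1,1]*d,-d],-1)
    if "eye" in i: W=P@np.array(i["rotation"]).T+np.array(i["eye"])
    else:
        T=np.array(i["T_tool_cam"]); R=np.array(s["tcp_rot"])
        W=(P@T[:3,:3].T+T[:3,3])@R.T+np.array(s["ee_pos"])
    W[d<=0]=np.nan
    return im,d,W
E
python3 - <<'E'
from h import *
out=[]
for c in ("scene","side"):
    im,d,W=cloud(c); cv2.imwrite(f"pics/{c}0.png",im[:,:,::-1]); np.save(f"{c}0.npy",W)
    print(c,{k:(np.array(v) if hasattr(v,'__len__') else v) for k,v in viewer.camera_info(c).items()})
    for n in ("pale_wedge","wedge_rind","orange_wedge","chill_rest","cold_plate","guard_handle","guard_hinge","jam_jar"):
        print(n,[(np.array(r["at"]),round(r["score"],2)) for r in tip_of(c,n)[:2]])
s=env.sense();print(s["t"],s["tcp_rot"])
E
```

```text
pics
scene {'intrinsics': array([[381.7835,   0.    , 315.2181],
       [  0.    , 381.7835, 200.5438],
       [  0.    ,   0.    ,   1.    ]]), 'eye': array([-0.4578, -0.4912,  0.5771]), 'rotation': array([[ 0.4244,  0.3497, -0.8352],
       [-0.9051,  0.1893, -0.3807],
       [ 0.025 ,  0.9175,  0.3969]])}
pale_wedge [(array([ 0.5669, -0.2151,  0.0582]), 0.62), (array([ 0.608 ,  0.3137, -0.0044]), 0.56)]
wedge_rind []
orange_wedge [(array([ 0.7093, -0.0447, -0.0017]), 0.47)]
chill_rest []
cold_plate [(array([ 0.4899, -0.3662,  0.0884]), 0.94)]
guard_handle [(array([ 0.45  , -0.2343,  0.0937]), 0.8)]
guard_hinge [(array([ 0.5672, -0.2165,  0.0591]), 0.55)]
jam_jar [(array([ 0.7072, -0.0453, -0.002 ]), 0.62)]
side {'intrinsics': array([[438.0533,   0.    , 326.4571],
       [  0.    , 438.0533, 204.136 ],
       [  0.    ,   0.    ,   1.    ]]), 'eye': array([ 0.5414, -1.1064,  0.901 ]), 'rotation': array([[ 0.9995,  0.0185, -0.0252],
       [-0.0313,  0.5943, -0.8037],
       [ 0.0001,  0.804 ,  0.5946]])}
pale_wedge [(array([ 0.6086,  0.3109, -0.0017]), 0.64)]
wedge_rind [(array([0.6639, 0.3004, 0.0037]), 0.84)]
orange_wedge [(array([0.4291, 0.2903, 0.0019]), 0.75)]
chill_rest [(array([ 0.5346, -0.2898,  0.0017]), 0.86), (array([0.6074, 0.3106, 0.0007]), 0.55)]
cold_plate [(array([ 0.5373, -0.2911,  0.0003]), 0.66), (array([ 0.4866, -0.364 ,  0.088 ]), 0.59)]
guard_handle [(array([ 0.4523, -0.2336,  0.0937]), 0.67), (array([ 0.4857, -0.3673,  0.0882]), 0.44)]
guard_hinge [(array([ 0.5664, -0.2136,  0.0574]), 0.74)]
jam_jar [(array([ 0.7054, -0.0432, -0.0013]), 0.9)]
0.9 [[-0.9305  0.3662  0.0001]
 [ 0.3662  0.9305 -0.    ]
 [-0.0001 -0.     -1.    ]]
```

View pics/scene0.png

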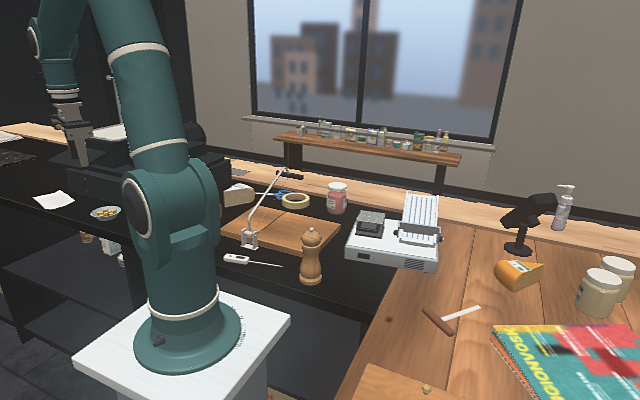

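View pics/side0.png

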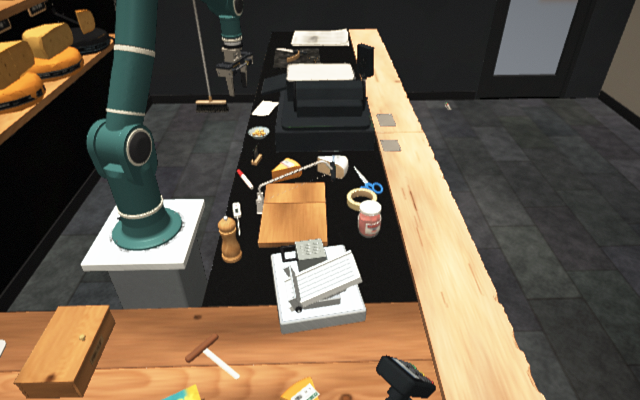

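The scene view shows the rest near (395,235), the pale wedge near (238,193), and the orange one mostly hidden by the arm. The side view shows the rest at (318,285), the wedges at (333,165) and (288,167), and the jar at (370,218). The network poses agree with this. Next I'll take a closer look at the rest with the wrist camera.

```bash
cat >> h.py <<'E'
def Rt(yaw,tilt,sgn=1):
    # tool z = down, tilted forward (towards +x of yaw frame) by tilt; tool y along sgn*rest y
    c,s=np.cos(yaw),np.sin(yaw); ex=np.array([c,s,0]); ey=np.array([-s,c,0])*sgn
    z=np.sin(tilt)*ex+np.array([0,0,-np.cos(tilt)]); x=np.cross(ey,z)
    return np.stack([x,ey,z],1)
E
python3 - <<'E'
from h import *
print(np.array(viewer.camera_info("wrist")["T_tool_cam"]))
for sg in (1,-1):
  for t in (0,.4,.6,.8,1.0):
    for p in ((.45,-.234,.08),(.45,-.234,.15),(.40,-.29,.3)):
      q=solver.inverse_kinematics(p,Rt(.163,t,sg)); print(sg,t,p,None if q is None else np.array(q))
  q=solver.inverse_kinematics((.60,.312,.03),Rt(-.2,0,sg)); print('wedge',sg,q)
  q=solver.inverse_kinematics((.53,-.35,.15),Rt(.163,-.384,sg)); print('place',sg,q)
E
```

```text
[[-0.0003  0.9568  0.2907  0.0827]
 [ 1.      0.0005 -0.0004 -0.0008]
 [-0.0005  0.2907 -0.9568 -0.1708]
 [ 0.      0.      0.      1.    ]]
1 0 (0.45, -0.234, 0.08) [-0.0851  0.4772  0.6185  2.0827 -0.4232  0.7055  2.5429]
1 0 (0.45, -0.234, 0.15) [-0.2635  0.3933  0.8351  2.0473 -0.3842  0.8602  2.5236]
1 0 (0.4, -0.29, 0.3) [-0.4788  0.1743  1.1868  1.9234 -0.1764  1.1581  2.5078]
1 0.4 (0.45, -0.234, 0.08) [ 1.1582  0.4432 -0.6598  2.2441 -0.0117  0.2389  2.332 ]
1 0.4 (0.45, -0.234, 0.15) [ 1.1752  0.2801 -0.6561  2.2026 -0.2277  0.4212  2.4923]
1 0.4 (0.4, -0.29, 0.3) [-0.3196 -0.1255  1.0478  2.1166 -0.2694  0.8525  2.6263]
1 0.6 (0.45, -0.234, 0.08) [ 1.6415  0.743  -1.139   2.3184  1.3631  0.1952  1.1831]
1 0.6 (0.45, -0.234, 0.15) [ 0.5034  0.2106  0.2093  2.3479 -1.2718  0.5111 -2.7255]
1 0.6 (0.4, -0.29, 0.3) None
1 0.8 (0.45, -0.234, 0.08) [ 1.861   1.0967 -1.3118  2.3802  1.9777  0.3275  0.8412]
1 0.8 (0.45, -0.234, 0.15) [ 1.9293  0.8744 -1.4074  2.3622  1.3978  0.2044  1.2496]
1 0.8 (0.4, -0.29, 0.3) [ 1.0227 -0.0011 -0.0115  2.2505 -1.0627  0.8592 -2.8181]
1 1.0 (0.4
[... 864 characters left out ...]
 (0.45, -0.234, 0.15) [ 0.5034  0.2106  0.2093  2.3479 -1.2718  0.5111  0.4161]
-1 0.6 (0.4, -0.29, 0.3) [-0.1932 -0.1623  1.0285  2.2105 -0.5425  0.7557 -0.204 ]
-1 0.8 (0.45, -0.234, 0.08) [ 1.861   1.0967 -1.3118  2.3802  1.9777  0.3275 -2.3004]
-1 0.8 (0.45, -0.234, 0.15) [ 1.9293  0.8744 -1.4074  2.3622  1.3978  0.2044 -1.8919]
-1 0.8 (0.4, -0.29, 0.3) [-0.0672 -0.1127  1.0608  2.2983 -0.9568  0.7966  0.2617]
-1 1.0 (0.45, -0.234, 0.08) None
-1 1.0 (0.45, -0.234, 0.15) None
-1 1.0 (0.4, -0.29, 0.3) [ 1.9771  0.1641 -0.8981  2.2817 -1.2446  0.8677  0.6173]
wedge -1 [-0.9409  0.8002  0.6081  1.6734 -0.575   0.8538 -1.8577]
place -1 [-0.1832  0.9352  1.065   1.4946 -0.4889  1.3883 -0.4957]
```

```bash
python3 - <<'E'
from h import *
env.movel((.30,.52,.33),rate=.25)
env.reach((.53,-.28,.30),Rt(.163,0,-1))
im,d,W=cloud("wrist"); cv2.imwrite("pics/w1.png",im[:,:,::-1]); np.save("w1.npy",W)
for n in ("cold_plate","guard_handle","guard_hinge","toggle_tip","chill_rest"):
    print(n,[(np.array(r["at"]),round(r["score"],2)) for r in tip_of("wrist",n)[:2]])
s=env.sense();print(s["t"],s["ee_pos"],s["joint_positions"])
E
```

```text
cold_plate [(array([ 0.4846, -0.3664,  0.0916]), 0.82)]
guard_handle [(array([ 0.4478, -0.2366,  0.097 ]), 0.57)]
guard_hinge [(array([ 0.5689, -0.2166,  0.0592]), 0.88)]
toggle_tip []
chill_rest [(array([ 0.5369, -0.2915, -0.0036]), 0.69)]
4.9 [ 0.5301 -0.2798  0.3   ] [-0.2827  0.4122  0.9613  1.6791 -0.355   1.2376 -0.6498]
```

View pics/w1.png

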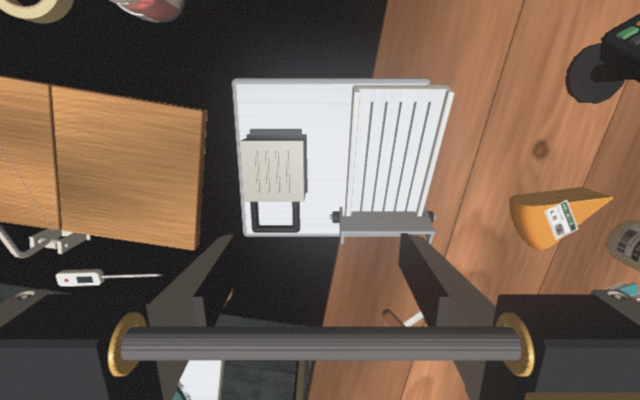

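The picture shows the handle's bar at about (275,230), the hood at (272,168), the cold plate at (395,150), and the stop at (387,218) with its inner edge near row 211. Now I'll fit the geometry from depth.

```bash
python3 - <<'E'
from h import *
W=np.load("w1.npy")
# plate plane
P=W[105:200,368:428].reshape(-1,3); P=P[~np.isnan(P[:,0])]
for _ in range(6):
    c=P.mean(0); n=np.linalg.svd(P-c,full_matrices=False)[2][2]; n*=np.sign(n[2]); r=(P-c)@n
    P=P[abs(r)<max(.003,2*r.std())] if abs(r).max()>.0031 else P
print("normal",n,"tilt",np.arccos(n[2]),"yaw",np.arctan2(-n[1],-n[0]),len(P), r.std())
# housing edge yaw: left edge of housing top and right rail
yaw=np.arctan2(-n[1],-n[0])
# top housing min-area rect
V=W.reshape(-1,3); m=(abs(V[:,2]-.051)<.006)&(abs(V[:,0]-.54)<.18)&(abs(V[:,1]+.29)<.18)
rect=cv2.minAreaRect((V[m][:,:2]).astype(np.float32)); print("housing",rect,m.sum(), np.median(V[m][:,2]))
# hood top
H=W[145:198,250:300].reshape(-1,3); print("hood",np.nanmedian(H,0))
b=W[226:234,262:290].reshape(-1,3); b=b[b[:,2]>.075]; print("bar",b.mean(0),b[:,2].max(),len(b))
# stop profile: coordinates along slope
for yw in (.163,):
    ex=np.array([np.cos(yw),np.sin(yw),0]);u=np.array([ex[0]*np.cos(.384),ex[1]*np.cos(.384),np.sin(.384)])
    ey=np.array([-np.sin(yw),np.cos(yw),0]);N=np.cross(u,ey); O=np.array([.4866,-.3655,.089])
    for row in range(196,236,2):
        q=np.nanmedian(W[row,370:410],0)-O; print(row,q@u,q@ey,q@N)
    row=160
    for col in range(340,460,4):
        q=W[row,col]-O; print((col,round(q@ey,4),round(q@N,4)),end=' ')
E
```

```text
normal [-0.3707 -0.0605  0.9268] tilt 0.38501217093943296 yaw 0.16184071990023405 5544 0.0006780423245188483
housing ((0.5360718965530396, -0.2899269759654999), (0.2138623297214508, 0.24765688180923462), 9.431330680847168) 12616 0.05204081730249231
hood [ 0.5252 -0.2248  0.1   ]
bar [ 0.4506 -0.2348  0.0971] 0.09999217785188552 196
196 0.03408350554102712 -0.004931711906781273 0.0014652427149295063
198 0.030921834375409657 -0.005475470922720705 0.0013779114055201497
200 0.028087107010547365 -0.004987780112047872 0.0011550071416255485
202 0.02469110792861105 -0.006294066141721634 0.0014759134287192985
204 0.021530623973397167 -0.006781415898690536 0.001418621700090421
206 0.018238969947800665 -0.007170417438965337 0.0013800221062441778
208 0.014935599193304151 -0.007574291914414169 0.0013311706913778044
210 0.011620691313336933 -0.008125129113691709 0.0014214130705513949
212 0.01145402787694904 -0.007353104859638741 0.004903659127908386
214 0.0115327522345629 -0.0066955802246366995 0.008687790110699622
216 0.011550990177085245 -0.006117725738535862 0.012167695822726013
218 0.011339977
[... 1291 characters left out ...]
np.float64(-0.0095), np.float64(0.0017)) (404, np.float64(-0.014), np.float64(0.0014)) (408, np.float64(-0.0187), np.float64(0.0005)) (412, np.float64(-0.0228), np.float64(0.0013)) (416, np.float64(-0.0276), np.float64(0.0002)) (420, np.float64(-0.0316), np.float64(0.0014)) (424, np.float64(-0.0362), np.float64(0.001)) (428, np.float64(-0.0407), np.float64(0.0007)) (432, np.float64(-0.0411), np.float64(0.0105)) (436, np.float64(-0.0933), np.float64(-0.1028)) (440, np.float64(-0.0993), np.float64(-0.1028)) (444, np.float64(-0.1058), np.float64(-0.1042)) (448, np.float64(-0.1117), np.float64(-0.104)) (452, np.float64(-0.1177), np.float64(-0.104)) (456, np.float64(-0.1234), np.float64(-0.1036))
```

```bash
cat >> h.py <<'E'
YAW=.1635; EX=np.array([np.cos(YAW),np.sin(YAW),0]); EY=np.array([-np.sin(YAW),np.cos(YAW),0]); EZ=np.array([0,0,1.])
HINGE=np.array([.4506,-.2348,.092])+.118*EX-.034*EZ
R0=Rt(YAW,0,-1)
def handle(th):
    a=np.arctan2(.034,-.118)-th
    return HINGE+.1228*(np.cos(a)*EX+np.sin(a)*EZ)
GRIPOFF=-.004*EX-.0185*EZ
def st(l=""):
    s=env.sense(); print(l,round(s["t"],2),np.array(s["ee_pos"]),"F",np.array(s["wrist_force"]),"w",s["gripper_width"],round(s["grasp_force"],1))
    return s
E
python3 - <<'E'
from h import *
p=handle(0)+GRIPOFF+.003*EY
env.reach(p+.09*EZ,R0); env.movel(p,rate=.12); st("down")
effector.grasp(20); st("grip")
for i,th in enumerate(np.linspace(0,1.75,11)[1:]):
    env.movel(handle(th)+GRIPOFF,R0,rate=.12)
    if i in(0,4,9): st(th)
im,d,W=cloud("scene"); cv2.imwrite("pics/s2.png",cv2.resize(im[140:300,280:520,::-1],None,fx=3,fy=3))
E
```

```text
down 6.51 [ 0.4467 -0.233   0.074 ] F [-0.9082  0.0125  0.1228] w 0.09177297195961291 0.0
grip 7.08 [ 0.4469 -0.2345  0.0741] F [ 0.8809 -5.0995 -0.0748] w 0.060936578215930196 20.0
0.175 7.42 [ 0.4543 -0.2335  0.0934] F [-0.455   1.2783 -1.384 ] w 0.06109128878288737 20.0
0.875 8.72 [ 0.5145 -0.2236  0.1517] F [-0.8126  4.3421  0.8922] w 0.06135655252826816 20.0
1.75 10.34 [ 0.6152 -0.2069  0.149 ] F [-3.4273  7.2181 -2.8319] w 0.061229889005764954 20.0
```

View pics/s2.png

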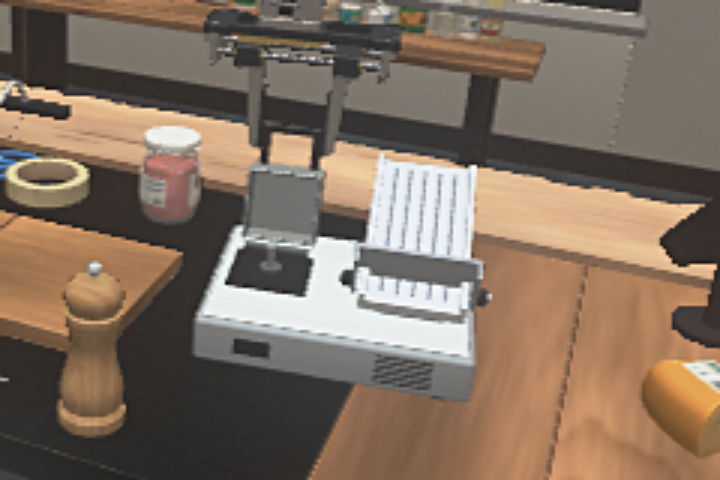

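The guard stands open and the toggle shows at (268,262) in the crop. Next I'll push the toggle.

```bash
python3 - <<'E'
from h import *
effector.release()
env.movel(handle(1.75)+GRIPOFF+.06*EZ,R0,rate=.2)
q=HINGE-.080*EX; q[2]=.22
env.movel(q,R0,rate=.25); effector.grasp(10)
q[2]=.070; env.movel(q,R0,rate=.15); s=st("front")
F0=np.array(s["wrist_force"])
env.movel(q+.030*EX,R0,rate=.06); st()
for dx in np.arange(.033,.048,.002):
    env.movel(q+dx*EX,R0,rate=.03); s=env.sense(); f=(np.array(s["wrist_force"])-F0)@EX; print(dx,round(f,2))
    if f<-6: break
env.movel(q,R0,rate=.15)
print("toggle tip expected on",HINGE+(-.042+.0144)*EX+(-.002+.0297)*EZ)
im,d,W=cloud("scene"); print([(np.array(r["at"]),r["score"]) for r in tip_of("scene","toggle_tip")[:2]])
cv2.imwrite("pics/s3.png",cv2.resize(im[190:270,330:450,::-1],None,fx=5,fy=5)); st()
E
```

```text
front 14.62 [ 0.4887 -0.229   0.0708] F [-0.8171  0.1355 -0.3825] w 8.041585894229974e-05 0.0
 15.28 [ 0.5181 -0.2237  0.0699] F [0.1746 0.2268 0.182 ] w 0.0008802818022298567 0.2
0.033 -3.77
0.035 -7.77
toggle tip expected on [ 0.5398 -0.2201  0.0857]
[]
 16.26 [ 0.4897 -0.2282  0.0702] F [ 1.1405 -0.1895 -0.1377] w 0.0005446967326000437 0.0
```

```bash
python3 - <<'E'
from h import *
q=HINGE-.080*EX; q[2]=.24
env.movel(q,R0,rate=.25)
im,d,W=cloud("wrist"); cv2.imwrite("pics/w3.png",im[:,:,::-1]); np.save("w3.npy",W)
for c in("wrist","side","scene"):
    if c!="wrist": viewer.read_camera(c)
    print(c,[(np.array(r["at"]),round(r["score"],2)) for r in tip_of(c,"toggle_tip")[:2]])
p=handle(1.75); a=W[(W[:,:,2]>.075)&(np.linalg.norm(W[:,:,:2]-(HINGE-.042*EX)[:2],axis=2)<.033)]
print(len(a),((a-HINGE)@EX)[::max(1,len(a)//20)],a[::max(1,len(a)//20),2])
E
```

```text
wrist [(array([ 0.5368, -0.214 ,  0.0828]), 0.43)]
side []
scene [(array([ 0.5385, -0.2205,  0.0888]), 0.49), (array([ 0.4904, -0.3659,  0.0866]), 0.27)]
28565 [-0.0234 -0.0708 -0.07   -0.0497 -0.0496 -0.0489 -0.0497 -0.0498 -0.0492
 -0.0491 -0.0489 -0.0503 -0.0512 -0.0519 -0.0536 -0.0549 -0.0575 -0.0596
 -0.0612 -0.0625 -0.0623] [0.0882 0.2726 0.2916 0.3329 0.3363 0.3399 0.3416 0.3437 0.3466 0.3488
 0.3506 0.3509 0.3514 0.3521 0.3517 0.3521 0.3513 0.3512 0.3516 0.3523
 0.3542]
```

View pics/w3.png

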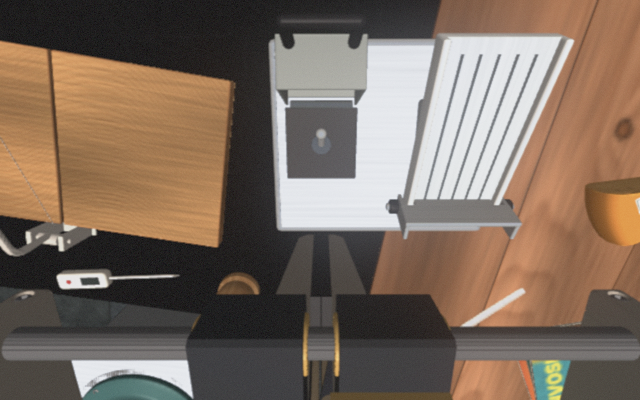

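The toggle leans back, with its tip at (320,133) and the reported position matching the "on" position, so it is on. Now I'll shut the guard.

```bash
python3 - <<'E'
from h import *
effector.release()
p=handle(1.75)+GRIPOFF; q=p.copy(); q[2]=.24
env.movel(q,R0,rate=.25); env.movel(p,R0,rate=.15); effector.grasp(20); st("grip")
for i,th in enumerate(np.linspace(1.75,0,11)[1:]):
    env.movel(handle(th)+GRIPOFF,R0,rate=.12)
st("shut"); env.movel(handle(0)+GRIPOFF-.002*EZ,R0,rate=.03); st("press")
effector.release(); env.movel(handle(0)+GRIPOFF+.10*EZ,R0,rate=.25)
env.movel(handle(0)+GRIPOFF+.22*EZ-.0*EX,R0,rate=.3)
im,d,W=cloud("wrist"); np.save("w4.npy",W); cv2.imwrite("pics/w4.png",im[:,:,::-1])
D=(W-HINGE); lx,ly=D@EX,D@EY
m=(W[:,:,2]>.06)&(W[:,:,2]<.2)&(abs(ly)<.033)&(lx>-.075)&(lx<-.01); A=np.c_[lx[m],np.ones(m.sum())]
print("hood slope",np.linalg.lstsq(A,W[:,:,2][m],rcond=None)[0],m.sum())
b=(W[:,:,2]>.085)&(W[:,:,2]<.2)&(abs(ly)<.02)&(lx<-.1)&(lx>-.135); print("bar",W[b].mean(0) if b.any() else None,W[b][:,2].max() if b.any() else None)
W=np.load("w1.npy");D=(W-HINGE); lx,ly=D@EX,D@EY
m=(W[:,:,2]>.06)&(abs(ly)<.033)&(lx>-.075)&(lx<-.01); A=np.c_[lx[m],np.ones(m.sum())]
print("before slope",np.linalg.lstsq(A,W[:,:,2][m],rcond=None)[0],m.sum())
st()
E
```

```text
grip 20.76 [ 0.6173 -0.2065  0.1498] F [0.4952 3.1993 2.4518] w 0.06126423047591386 20.0
shut 24.01 [ 0.448  -0.2348  0.0737] F [ 1.2403  6.4704 -0.2064] w 0.060963500634607586 20.0
press 24.26 [ 0.4481 -0.2348  0.073 ] F [-3.875   9.4692 16.3628] w 0.06146030789958246 20.0
hood slope [-0.0016  0.0998] 3723
bar [ 0.4504 -0.235   0.0964] 0.10032335234463371
before slope [3.5194 0.4618] 27739
 26.03 [ 0.4458 -0.2347  0.292 ] F [ 0.7224 -0.2211 -0.8264] w 0.0920010284918048 0.0
```

```bash
python3 - <<'E'
from h import *
env.reach((.58,.30,.33),Rt(-.2,0,-1))
im,d,W=cloud("wrist"); np.save("w5.npy",W); cv2.imwrite("pics/w5.png",im[:,:,::-1])
for n in ("pale_wedge","wedge_rind","orange_wedge"):
    print(n,[(np.array(r["at"]),round(r["score"],2)) for r in tip_of("wrist",n)[:2]])
st()
E
```

```text
pale_wedge [(array([ 0.608 ,  0.3155, -0.004 ]), 0.76)]
wedge_rind [(array([0.6661, 0.2966, 0.0009]), 0.55)]
orange_wedge [(array([0.4254, 0.2919, 0.0001]), 0.95)]
 28.23 [0.5803 0.299  0.3302] F [ 0.3759 -0.3934  0.3906] w 0.09183751050748819 0.0
```

View pics/w5.png

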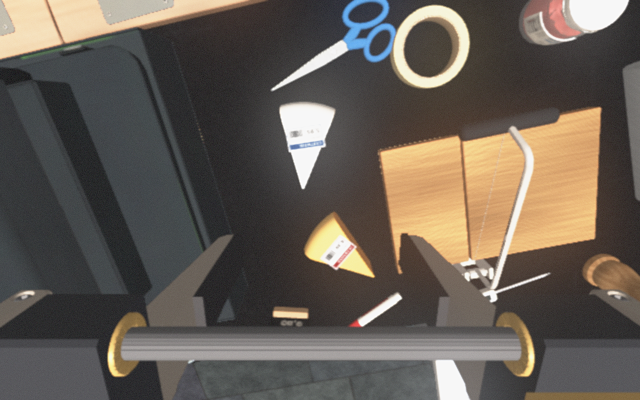

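The pale wedge is at about (305,140), with its point at (303,187) and rind at (308,106). The orange one is at (340,245), and the cutter arm is well to the right. Next I'll fit the wedge's outline.

```bash
python3 - <<'E'
from h import *
W=np.load("w5.npy"); V=W.reshape(-1,3)
m=(abs(V[:,2]-.063)<.006)&(abs(V[:,0]-.608)<.09)&(abs(V[:,1]-.312)<.07)
P=V[m]; print(len(P),np.median(P[:,2]))
t=cv2.minEnclosingTriangle(P[:,:2].astype(np.float32).reshape(-1,1,2))[1].reshape(3,2); print(t)
k=np.argmin(t[:,0]); rd=np.delete(t,k,0).mean(0)-t[k]; yaw=np.arctan2(rd[1],rd[0])
for yw in (yaw,):
    e=np.array([np.cos(yw),np.sin(yw)]);f=np.array([-e[1],e[0]])
    a=P[:,:2]@e;b=P[:,:2]@f
    print("yaw",yw,"tip a",np.percentile(a,.2),"rind a",np.percentile(a,99.8))
    a0=a.max()
    for x in np.arange(.02,.12,.015):
        s=abs(a-(a0-x))<.004; print(round(x,3),b[s].min(),b[s].max(),"mid",(b[s].min()+b[s].max())/2,"w",np.ptp(b[s]))
    am=(a.max()+a.min())/2; print("centre",e*am+f*np.median([ (b[s].min()+b[s].max())/2]))
# obstacles above z>.09 in gripper footprint
e=np.array([np.cos(-.2),np.sin(-.2)]);f=np.array([-e[1],e[0]]);Q=V[:,:2]-np.array([.62,.31])
o=(abs(Q@e)<.06)&(abs(Q@f)<.12)&(V[:,2]<.28); print("max z footprint",np.nanmax(V[o][:,2]))
E
```

```text
2168 0.0623107958583837
[[0.64   0.2596]
 [0.5434 0.3353]
 [0.6689 0.3388]]
yaw -0.31476748 tip a 0.4250506796592259 rind a 0.5283306685578029
0.02 0.457470251829974 0.5210939260426688 mid 0.4892820889363214 w 0.06362367421269483
0.035 0.46231796037054995 0.5158528198046612 mid 0.4890853900876056 w 0.05353485943411129
0.05 0.4672944359449686 0.5103733633958305 mid 0.4888338996703996 w 0.04307892745086189
0.065 0.47129091851149824 0.5037620413179421 mid 0.4875264799147202 w 0.032471122806443875
0.08 0.4754942505788218 0.49810144514484395 mid 0.4867978478618329 w 0.02260719456602217
0.095 0.4796316363783844 0.4911144734171037 mid 0.48537305489774407 w 0.011482837038719274
0.11 0.4838627390048036 0.48535618102674116 mid 0.4846094600157724 w 0.0014934420219375744
centre [0.6024 0.3135]
max z footprint 0.06590730568028363
```

```bash
cat >> h.py <<'E'
WY=-.26; WG=np.array([.6193,.3128,.017]); RG=Rt(WY,0,1)
TL=.3845; U=np.cos(TL)*EX+np.sin(TL)*EZ; N=-np.sin(TL)*EX+np.cos(TL)*EZ; O=np.array([.4866,-.3655,.089])
RP=Rt(YAW,TL,-1)
def plate(u,n,v=0): return O+u*U+n*N+v*EY   # TCP for grip point at slope u, underside n above plate surface
E
python3 - <<'E'
from h import *
for p,R in ((WG,RG),(WG+.3*EZ,RG),(plate(.07,.017),RP),(plate(.08,.12),RP),(plate(.08,.12)+.1*EZ,RP)):
    q=solver.inverse_kinematics(p,R); print(p,None if q is None else np.array(q))
env.movel((.6193,.3128,.33),rate=.3)
env.reach(WG+.10*EZ,RG); env.movel(WG,RG,rate=.15); st("at")
effector.grasp(30); st("grip")
env.movel(WG+.05*EZ,RG,rate=.12); st("lift")
E
```

```text
[0.6193 0.3128 0.017 ] [-0.5807  0.7636  0.0949  1.601  -0.0932  0.7813  0.8651]
[0.6193 0.3128 0.317 ] [-0.6737  0.4728  0.2366  1.3744 -0.1108  1.3073  0.8775]
[ 0.5443 -0.356   0.131 ] [ 0.1748  0.5232  0.6416  1.9312 -0.957   0.7553  0.0198]
[ 0.5154 -0.3608  0.2302] [ 0.5345  0.3028  0.2105  1.8763 -0.5182  0.7871 -0.3424]
[ 0.5154 -0.3608  0.3302] [ 0.3414  0.2099  0.433   1.7708 -0.4727  0.9891 -0.4264]
at 31.73 [0.6201 0.3131 0.0178] F [-0.3734 -0.0109  0.4892] w 0.09213305932059532 0.0
grip 32.36 [0.6194 0.3123 0.0174] F [-0.903  -2.1764  4.3031] w 0.05606426783476329 28.5
lift 32.92 [0.6189 0.3128 0.0667] F [-0.123  -0.3848 -3.2057] w 0.05598929326935045 28.3
```

```bash
python3 - <<'E'
from h import *
env.movel(WG+.31*EZ,RG,rate=.3)
s=env.sense(); im,d,W=cloud("wrist"); cv2.imwrite("pics/w6.png",im[:,:,::-1])
R=np.array(s["tcp_rot"]); T=(W-np.array(s["ee_pos"]))@R; np.save("w6.npy",T); st()
# wedge frame expected: x=-toolx, y=tooly, z=-toolz
P=T.reshape(-1,3); X,Y,Z=-P[:,0],P[:,1],-P[:,2]
m=(Z>.036)&(Z<.056)&(abs(Y)<.045)&(abs(X)<.085)
print(m.sum(),np.median(Z[m]),X[m].min(),X[m].max())
for x in np.arange(-.07,.05,.01):
    q=m&(abs(X-x)<.004)
    if q.sum()>5: print(round(x,3),q.sum(),Y[q].min(),Y[q].max(),"z",np.median(Z[q]))
E
```

```text
33.99 [0.6182 0.3123 0.324 ] F [ 0.7703  0.0336 -3.5084] w 0.05626026383830937 28.3
16109 0.045328090590126775 -0.07114439152221619 0.020377628837513928
-0.07 142 -0.0030826398815789837 0.001862961022015365 z 0.045506776746908936
-0.06 489 -0.006521750177804475 0.005179734047259736 z 0.045322508292008
-0.05 764 -0.0100307337558051 0.008893340790371991 z 0.04510620855675973
-0.04 1014 -0.013361015875361136 0.012166565875113841 z 0.04481947001394408
-0.03 1227 -0.016917126825750226 0.015546292613522927 z 0.044638145891581965
-0.02 1495 -0.02023371902838178 0.02134690572345676 z 0.044630934332849426
-0.01 3586 -0.044844198449451304 0.04414704908844927 z 0.045835935625962894
0.0 2016 -0.029093870367984366 0.027552589727380054 z 0.04579724890352706
0.01 1846 -0.02980698011771581 0.02825995561735326 z 0.04568301125140487
0.02 593 -0.03142774786359251 0.03005863568203362 z 0.04359489519664469
```

View pics/w6.png

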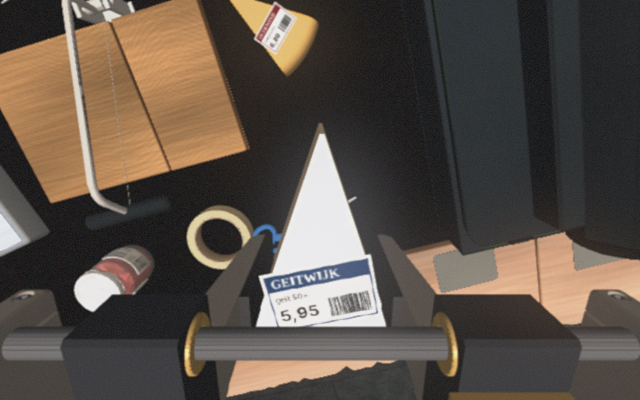

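```bash
python3 - <<'E'
from h import *
env.reach(plate(.075,.12)+.10*EZ,RP); st("above")
env.movel(plate(.072,.045),RP,rate=.2); 
env.movel(plate(.067,.0225),RP,rate=.08); s=st("hover")
F0=np.array(s["wrist_force"]); 
def f(): return np.array(env.sense()["wrist_force"])-F0
for u in np.arange(.065,.0499,-.001):
    env.movel(plate(u,.0225),RP,rate=.03); g=f(); print(round(u,4),"U",round(g@U,2),"N",round(g@N,2))
    if g@U>3.5: break
s=st("stop"); print("tcp u",(np.array(s["ee_pos"])-O)@U)
E
```

```text
above 36.42 [ 0.5117 -0.3603  0.3282] F [-0.0803 -0.5544 -4.013 ] w 0.056175938921380085 28.1
hover 37.88 [ 0.5394 -0.3566  0.1346] F [-0.1241  0.1132 -3.0717] w 0.05613324197733364 28.1
0.065 U 0.73 N -0.48
0.064 U 0.18 N -0.38
0.063 U -0.46 N -1.3
0.062 U 0.46 N -1.28
0.061 U 0.11 N 0.09
0.06 U 0.03 N -0.84
0.059 U 0.2 N -1.27
0.058 U 4.59 N -0.85
stop 39.88 [ 0.5322 -0.3579  0.1321] F [ 4.4359  0.5876 -2.1351] w 0.05626088015441053 28.7
tcp u 0.05902761390374853
```

```bash
python3 - <<'E'
from h import *
env.movel(plate(.0588,.0225),RP,rate=.03)
F0=np.array(env.sense()["wrist_force"])
for n in np.arange(.0215,.0139,-.0007):
    env.movel(plate(.0588,n),RP,rate=.03); g=np.array(env.sense()["wrist_force"])-F0; print(round(n,4),"U",round(g@U,2),"N",round(g@N,2))
    if g@N>6: break
env.movel(plate(.0580,n),RP,rate=.03); g=np.array(env.sense()["wrist_force"])-F0; print("nudge U",round(g@U,2),"N",round(g@N,2)); st()
E
```

```text
0.0215 U 0.55 N 0.64
0.0208 U -0.67 N 0.07
0.0201 U 0.1 N 1.58
0.0194 U 1.5 N 1.31
0.0187 U 1.33 N 1.66
0.018 U 0.01 N 1.84
0.0173 U 0.55 N 7.1
nudge U 2.38 N 6.46
 42.13 [ 0.5339 -0.3578  0.1276] F [3.4389 0.3255 5.1841] w 0.056089389322100586 29.1
```

```bash
python3 - <<'E'
from h import *
effector.release(); env.movel(plate(.058,.12),RP,rate=.2)
env.movel(plate(.058,.12)+.08*EZ,RP,rate=.3)
st(); im,d,W=cloud("wrist"); cv2.imwrite("pics/w7.png",im[:,:,::-1]); np.save("w7.npy",W)
D=W-O; u,v,n=D@U,D@EY,D@N
m=(n>.055)&(n<.075)&(u>-.01)&(u<.15)&(abs(v)<.045)
P=W[m]; 
A=np.c_[u[m],v[m],np.ones(m.sum())]; c=np.linalg.lstsq(A,n[m],rcond=None)[0]; print("top plane in plate frame",c,m.sum())
for x in np.arange(.02,.14,.015):
    q=m&(abs(u-x)<.003)
    if q.sum()>3: print(round(x,3),v[q].min(),v[q].max(),"mid",(v[q].min()+v[q].max())/2)
print("u range",u[m].min(),u[m].max())
E
```

```text
43.89 [ 0.4957 -0.3634  0.3015] F [-0.3305  0.2123 -0.6759] w 0.09155361055178723 0.0
top plane in plate frame [0.0342 0.0091 0.0603] 3717
0.02 -0.025656425505729767 0.01903320562557953 mid -0.0033116099400751185
0.035 -0.034623490679229325 0.033491764901048084 mid -0.0005658628890906209
0.05 -0.028960000297551122 0.028679250568186276 mid -0.0001403748646824233
0.065 -0.02413992471002342 0.02678960115754381 mid 0.0013248382237601962
0.08 -0.020803309149067955 0.01789847876281264 mid -0.0014524151931276583
0.095 -0.013786997651346795 0.012926312249885052 mid -0.0004303427007308711
0.11 -0.008806507348447179 0.007765490347450555 mid -0.0005205085004983119
0.125 -0.0038967077773006593 0.0019240868482162052 mid -0.000986310464542227
u range 0.019182644224614527 0.12963425939873396
```

View pics/w7.png

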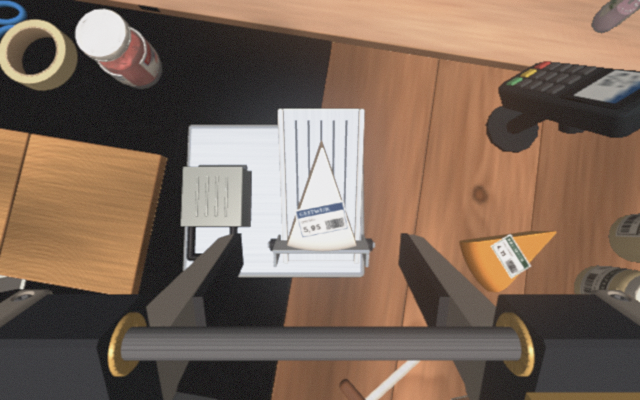

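The wedge sits at (322,215), centred between the rails with its rind at the stop (row 245). The guard looks shut, at (215,195). I'll check flatness with the rounded rind left out.

```bash
python3 - <<'E'
from h import *
W=np.load("w7.npy");D=W-O;u,v,n=D@U,D@EY,D@N
def fit(m):
    for _ in range(4):
        A=np.c_[u[m]-.07,v[m],np.ones(m.sum())]; c=np.linalg.lstsq(A,n[m],rcond=None)[0]
        r=n-(c[0]*(u-.07)+c[1]*v+c[2]); m=m&(abs(r)<.0025)
    return c,m.sum()
print("top",fit((n>.055)&(n<.075)&(u>.045)&(u<.12)&(abs(v)<(.12-u)*.3)))
print("plate",fit((abs(n)<.006)&(u>.07)&(u<.155)&(abs(v)<.036)))
h=W-HINGE; lx,ly=h@EX,h@EY; m=(W[:,:,2]>.08)&(W[:,:,2]<.13)&(abs(ly)<.033)&(lx>-.07)&(lx<-.01)
print("hood",np.polyfit(lx[m],W[:,:,2][m],1))
E
```

```text
top (array([-0.018 ,  0.0081,  0.0635]), np.int64(1605))
plate (array([-0.0003,  0.0011,  0.0014]), np.int64(3693))
hood [-0.0021  0.0999]
```

```bash
python3 - <<'E'
from h import *
env.pause(.5); print(workorder.finish_job()); st()
E
```

```text
the job is handed in; nothing more can be done
None
the job is handed in; nothing more can be done
```

The pale wedge is on the cold plate with its rind against the stop, the toggle is on and the guard is shut. I handed the job in at about 45 s; the hand-in gave no verdict, and my last wrist-camera check showed the wedge flat to about 0.02 rad and centred between the rails.

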